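Lock the empty pump pot and lift it for refilling

TASK

The decaf pot on this breakfast buffet - the small steel pump pot with the orange press plate and band, not its twin with the brown one - is empty and has to go for refilling. With the pot still standing on its drip tray, slide its transport lock (the small white grip on top of the spout housing) fully across to the red dot, then lift the pot by its carrying handle at least 4 cm clear of the tray, without tipping it. Keep it hanging there upright and still for a couple of seconds and finish while still holding it up, with everything else left standing where it was.

Things in the scene. Friction and masses are not known exactly. Their poses are not given: they have to be found in the camera images.
- decaf_pot: One-litre steel pump pot, barrel 118 mm across, black head, ORANGE press plate and band; 0.85 kg, loose, on a drip tray whose top is 12 mm up. Origin: centre of its underside; z up, x to its spout. Head 112 mm across, top at 212 mm; press plate to 217; spout housing 68 wide, out to x = 92, top at 212. It hangs nearly upright from its handle; over 2 N sideways at the top rocks it.
- decaf_lock_top (a point): Top centre of the decaf pot's transport lock: white grip 16 mm (pot x) by 12 mm (pot y), standing 16 mm above the spout housing's top, 58 mm from the pot's axis. It slides 22 mm along the pot's +y, from 11 mm on the -y side (white dot, open) to 11 mm on the +y side (red dot, locked).
- decaf_lock (a joint): Position of that lock in metres: 0 = open (white dot), 0.022 = locked, at its end stop (red dot). It starts between 0 and 0.005, needs about 1 N to slide and stays where it is left.
- decaf_bail: The decaf pot's carrying handle: origin midway between its pivots, on the pot's axis 188 mm above the pot's origin; z from the pivots to the grip bar, y along the bar. Arms at y = +-70 mm, 11 mm thick. It turns about that y on the pot; light friction holds it at any lean. It starts leaning 0.05 to 0.4 rad back, away from the spout.
- decaf_handle (a point): Middle of the grip bar of that handle: a round grey bar 18 mm in diameter, straight for 76 mm along the pot's y, 78 mm from the pivots. When the handle is upright its middle is 266 mm above the pot's underside, 49 mm above the press plate.
- tray_a: The stainless drip tray under the decaf pot: 230 mm (its x) by 160 mm, top 12 mm above the table, with a bar grate under the spout and a rim to 16 mm; fixed. Origin: centre of its underside. The pot's axis stands 35 mm behind its middle (x = -35 mm).
- tray_b: The same kind of drip tray, under the twin pot; fixed.
- regular_pot: The twin pot, the same in every size, but with a BROWN press plate and band; loose, to be left alone. Origin: centre of its underside, x towards its spout.
- saucer1: White saucer with a blue edge, 144 mm across, 13 mm high, loose; origin: centre of its underside.
- cup1: White cup with a blue line, upside down on saucer1: 82 mm across, 62 mm high, loose; origin: centre of its rim, below.
- saucer2: Saucer like saucer1.
- cup2: Cup like cup1, upside down on saucer2.
- tumbler: Glass tumbler standing upside down, 70 mm across, 135 mm high, loose; origin: centre of its underside.
- juice_jug: Jug of orange juice, 120 mm across, 189 mm high, with a handle on its -y side, loose; origin: centre of its underside.
- sugar_jar: Sugar jar with a yellow cap, 76 mm across, 110 mm high, loose; origin: centre of its underside.

How it is judged:
By the outcome, as a careful person would: the job done as asked, in the order asked, and still so for the second after the job is handed in, while the arm keeps its last pose, push and grip.
It also fails if it takes over 53 s, if anything falls off the work surface, if the arm or the gripper's body presses on something with over 40 N, if the wrist force passes 120 N, or if a joint passes its speed limit or range.

ROBOT

A 6-joint arm with a two-finger parallel gripper is mounted at the origin on the work surface. World frame = base frame: x ahead of the robot, y to its left, z up, the work surface at z = 0. Lengths are in m, angles in rad, forces in N, time in s.
With the tool pointing down it reaches from about 0.325 to 0.925 m from the base axis. Payload 3.1 kg.
Tool frame: the origin (TCP) lies midway between the tips of the shut fingers; the grasp point (between the pads) lies 19 mm behind it; z points along the fingers, y is the line along which they close (so a half turn about z gives the same grasp; the last joint's range is limited). The gripper opens to 85 mm and grips with 20 to 120 N. Pads are 22 mm wide; open, the fingers measure 114 mm over their backs; the gripper's body (76 mm by 85 mm) begins 54 mm behind the grasp point. The pads swing forward as they close: fully open they stand 13 mm farther back than shut.
Start: joints at [1.006, 0.217, 1.613, -0, 1.311, -0.112], TCP at [0.273, 0.562, 0.231] pointing down, gripper open.
Joint ranges: [-2.75, 2.75], [-0.78, 2.1], [0.31, 2.55], [-1.13, 4.27], [0.13, 2.63], [-2.58, 2.58]. Speed limits (rad/s): [2.79, 2.79, 3.14, 3.14, 3.14, 3.14].

INTERFACE

Orientations are given as a 3x3 rotation matrix whose columns are the frame's x, y, z axes.
In Python, from station import arm, optics gives the robot as it stands.
- The arm moves only by the shell command python3 -m crank 'ROWS' [FORCE]. ROWS is JSON, a list of rows, each an object of numbers: "tx", "ty", "tz": the shift along the tool's x, y, z each as a share of 0.4 m, from -1 to 1; "spin": the turn about the tool's z as a share of 180 degrees, from -1 to 1; "claw": the gripper's target within -1 to 1 (shut at 1, half-way at 0, fully open at -1). In form: [{"tx": .., "ty": .., "tz": .., "spin": .., "claw": ..}, ...]. A call has 1 to 10 rows; each row is the pose to reach, as a shift and turn from the pose commanded when the call began, along the tool's axes at that moment, turning the shorter way round; what a row does not reach only later rows make up. A row lasts 1/10 s, in which the tool goes at most 50 mm and 8.59 degrees, less where a joint would pass 70% of its speed; a pose out of reach is approached as far as the arm can. A call with a number of a shift or a turn outside -1 to 1 is refused whole. A call with a gripper value outside its range is refused whole. The fingers move at their own pace and stop on an object; FORCE is the grip in N (left out, the last holds). Time passes only in rows, so rows that repeat a pose let the fingers close. It gives the time, the measured TCP pose, the force, the opening and the grip force at its end, in the units of the state.
- arm.observe(): the state, without advancing time (a new reading comes with each control period).
- optics.camera(name): name is "scene" or "top" or "wrist"; returns a dict with "frame" (480x640x3 uint8, blue, green, red), "fx", "fy", "cx", "cy" (pixels), "eye" and "rotation" of the camera in the world. Camera axes: x right, y down, z forward; pixel columns grow to the right and rows downward; lengths in m; the calibration is good to about 2 mm. A picture is of the moment at which its call begins. There is no depth.
- arm.job_done(): hands the job in; it is judged then, once.
The state is a dict: "time": time; "joints": joint angles; "qvel": joint speeds; "joint_efforts": joint torques, N m; "eef_pos": TCP position; "eef_rot": TCP orientation; "ft_force": force on the tool from outside, world axes, zero at the start; "wrist_torque": the same for the moment, N m; "finger_gap": finger opening in m; "grasp_force": force on a finger pad.
Only numpy, scipy, OpenCV 4.12 (cv2) and the standard library are available. Lean on these libraries where they do the work, as an engineer would, in place of code of your own. Each camera call takes 0.05 s, during which the arm holds its last target. There are 200 camera calls.

## Working session

There is one attempt and no reset: what is moved stays moved. The work goes in short steps, Python scripts to look and compute and a shell command to move; the robot and the scene stay as the last step left them, time stands still between calls to the robot, and variables do not carry over. Pictures are saved under pics/ and viewed, at most 13 in all, crops included, and the job is handed in when it is done.

```bash
mkdir -p pics; python3 - <<'E'
from station import arm, optics
import cv2
s=arm.observe(); print(s['time'],s['eef_pos'],s['eef_rot'],s['finger_gap'])
for n in("scene","top"):
    c=optics.camera(n); cv2.imwrite(f"pics/{n}0.png",c['frame']); print(n,c['fx'],c['cx'],c['cy'],c['eye'],c['rotation'])
E
```

```text
0.0 [0.27296261 0.56132328 0.229951  ] [[-8.99222963e-01  4.37488745e-01 -1.28874881e-03]
 [ 4.37490561e-01  8.99220697e-01 -2.03649146e-03]
 [ 2.67927511e-04 -2.39507533e-03 -9.99997096e-01]] 0.08548786702802175
scene 532.1356526712324 314.9180672397365 248.0709133204535 [ 0.97823137 -0.8284049   1.63220714] [[ 0.88453868  0.39459121 -0.24877521]
 [ 0.46646438 -0.7465032   0.47449336]
 [ 0.00151942 -0.53575251 -0.8443737 ]]
top 598.8865310472872 321.07591883049463 242.61767391665572 [ 0.31907275 -0.01918096  1.82525002] [[-2.46111787e-03 -9.89535272e-01  1.44270193e-01]
 [-9.99996498e-01  2.57572744e-03  6.07636913e-04]
 [-9.72878852e-04 -1.44268192e-01 -9.89538146e-01]]
```

View pics/scene0.png

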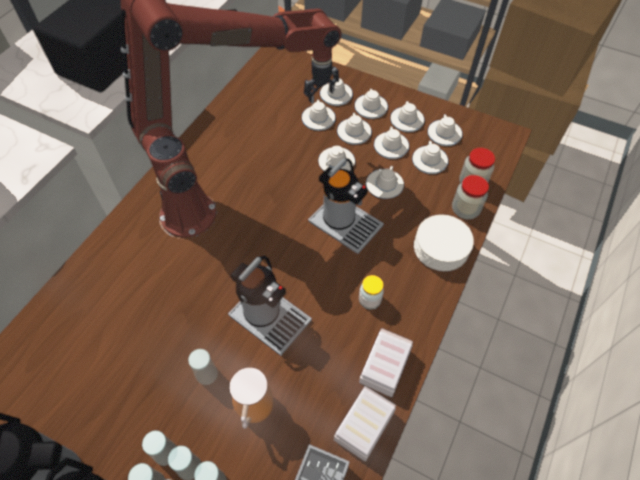

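View pics/top0.png

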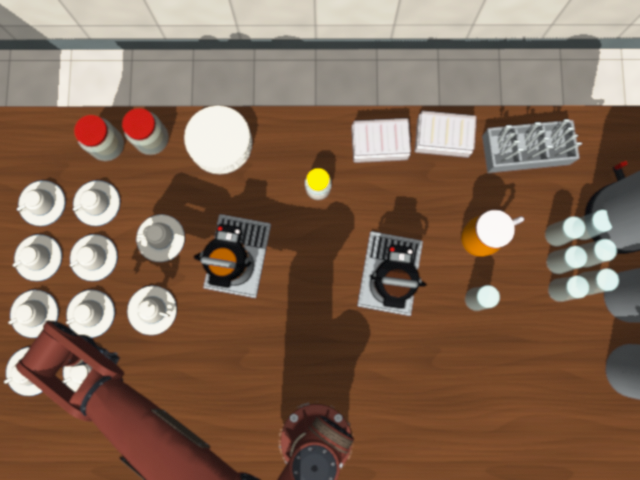

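The orange pot is at about (223,262) in top and (340,180) in scene, with its spout pointing up in the top picture (+x). I'll enlarge both views next.

```bash
cat > h.py <<'E'
import numpy as np, cv2
def ray(c,u,v):
    d=np.array(c['rotation'])@np.array([(u-c['cx'])/c['fx'],(v-c['cy'])/c['fy'],1.]); return np.array(c['eye']),d/np.linalg.norm(d)
def onz(c,u,v,z):
    e,d=ray(c,u,v); return e+d*(z-e[2])/d[2]
def proj(c,p):
    q=np.array(c['rotation']).T@(np.array(p)-c['eye']); return c['fx']*q[0]/q[2]+c['cx'],c['fy']*q[1]/q[2]+c['cy']
def two(c1,p1,c2,p2):
    e1,d1=ray(c1,*p1); e2,d2=ray(c2,*p2)
    t=np.linalg.lstsq(np.c_[d1,-d2],e2-e1,rcond=None)[0]; a=e1+t[0]*d1; b=e2+t[1]*d2
    return (a+b)/2,np.linalg.norm(a-b)
E
python3 - <<'E'
from station import optics
from h import *
c=optics.camera("top"); f=c['frame']
s=optics.camera("scene"); g=s['frame']
a=cv2.resize(f[210:300,190:280],(400,400),interpolation=cv2.INTER_CUBIC)
b=cv2.resize(g[145:255,300:410],(400,400),interpolation=cv2.INTER_CUBIC)
cv2.imwrite("pics/crop1.png",np.hstack([a,b]))
for n,cc,im,(x0,y0,x1,y1) in(("top",c,f,(190,210,280,300)),("scene",s,g,(300,145,410,255))):
    h=cv2.cvtColor(im,cv2.COLOR_BGR2HSV); m=cv2.inRange(h,(8,150,120),(20,255,255)); k=np.zeros_like(m);k[y0:y1,x0:x1]=m[y0:y1,x0:x1]
    ys,xs=np.nonzero(k); u,v=(xs.min()+xs.max())/2,(ys.min()+ys.max())/2
    print(n,xs.min(),xs.max(),ys.min(),ys.max(),onz(cc,u,v,.229))
E
```

```text
top 190 279 237 299 [0.4837258  0.21376415 0.229     ]
scene 306 409 154 244 [0.59976782 0.19667822 0.229     ]
```

View pics/crop1.png

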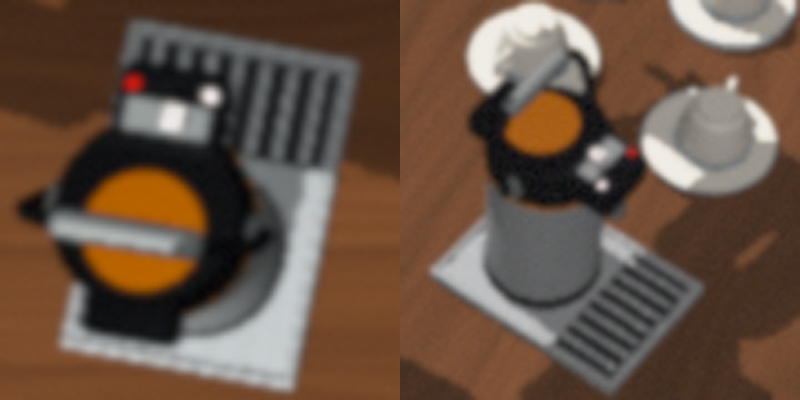

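The crops show the plate centre at top px ~(222.6,262) and the grip at ~(228.7,236.3). The red dot is on the left and the white dot on the right, and the handle bar leans back only a little. In scene the plate is at ~(339.3,178.8), the grip at ~(355,187) and the bar middle at ~(338,167).

```bash
python3 - <<'E'
from station import arm,optics
from h import *
c=optics.camera("top"); s=optics.camera("scene")
T=lambda x,y:(190+x/4.444-.4,210+y/4.444-.4); S=lambda x,y:(300+(x-400)/3.636-.4,145+y/3.636-.4)
for n,a,b in(("plate",(145,231),(543,123)),("grip",(172,116),(600,152)),("bar",(126,234),(538,81)),("red",(132,83),(632,153)),("white",(210,96),(602,185))):
    print(n,two(c,T(*a),s,S(*b)))
k=[onz(c,*T(*p),.014)[:2] for p in((133,20),(358,60),(295,390),(62,345))]; k=np.array(k);print(k,k.mean(0))
for i,j in((3,0),(2,1)): d=k[j]-k[i];print(np.linalg.norm(d),np.arctan2(d[1],d[0]))
for i,j in((1,0),(2,3)): d=k[j]-k[i];print(np.linalg.norm(d),np.arctan2(-d[0],d[1]))
p=onz(c,*T(145,231),.229);r=onz(c,*T(132,83),.224);w=onz(c,*T(210,96),.224);g=onz(c,*T(172,116),.240)
print(p,r,w,g); d=r-w; print(np.arctan2(-d[0],d[1]),np.linalg.norm(d)); m=(r+w)/2-p;print(np.arctan2(m[1],m[0]))
a=onz(c,*T(52,226),.274);b=onz(c,*T(200,243),.274);d=a-b;print("bar",a,b,np.linalg.norm(d),np.arctan2(-d[0],d[1]))
E
```

```text
plate (array([0.50315756, 0.24893945, 0.22442688]), np.float64(0.0038050368971231045))
grip (array([0.57057655, 0.23112574, 0.24001012]), np.float64(0.002468175859529723))
bar (array([0.49507522, 0.25093994, 0.27756323]), np.float64(0.0030971320271022808))
red (array([0.59301387, 0.25812408, 0.22242138]), np.float64(0.0004781962708200541))
white (array([0.58474562, 0.2102377 , 0.22342875]), np.float64(0.0006543046489295538))
[[0.67266854 0.29429893]
 [0.64412361 0.13815994]
 [0.41678629 0.17869579]
 [0.44772455 0.33766889]] [0.54532575 0.23720589]
0.22908678553780876 -0.19046623937629936
0.2309229513328475 -0.17645264597531848
0.15872680233864608 -0.18082064233904338
0.16195561943591244 -0.19221054969545692
[0.50110145 0.24699468 0.229     ] [0.59254806 0.25770286 0.224     ] [0.58438352 0.20995445 0.224     ] [0.56956973 0.23036552 0.24      ]
-0.1693528559276273 0.048441411562743494
-0.14957688947346048
bar [0.49906069 0.29411534 0.274     ] [0.4888127  0.20710398 0.274     ] 0.08761277554512778 -0.11723740915178263
```

```bash
python3 -m crank '[{"tz":-0.4,"claw":-1},{"tz":-0.4,"claw":-1},{"tz":-0.55,"claw":-1},{"tx":-0.92,"ty":-0.43,"tz":-0.55,"spin":0.41,"claw":-1},{"tx":-0.92,"ty":-0.43,"tz":-0.55,"spin":0.41,"claw":-1},{"tx":-0.92,"ty":-0.43,"tz":-0.55,"spin":0.41,"claw":-1},{"tx":-0.92,"ty":-0.43,"tz":-0.55,"spin":0.41,"claw":-1},{"tx":-0.92,"ty":-0.43,"tz":-0.55,"spin":0.41,"claw":-1},{"tx":-0.92,"ty":-0.43,"tz":-0.55,"spin":0.41,"claw":-1},{"tx":-0.92,"ty":-0.43,"tz":-0.55,"spin":0.41,"claw":-1}]' 20
python3 - <<'E'
from station import arm
s=arm.observe();print(s['joints'],s['eef_pos'],s['eef_rot'])
E
```

```text
[ 1.00578497e+00  2.17258838e-01  1.61391319e+00 -1.87539661e-05
  1.31131974e+00 -1.12195014e-01] [0.2732707  0.56178532 0.23080902] [[-8.99220609e-01  4.37495234e-01 -4.66098734e-04]
 [ 4.37495474e-01  8.99220284e-01 -7.69080062e-04]
 [ 8.26565741e-05 -8.95488728e-04 -9.99999596e-01]]invalid input
```

```bash
python3 -m crank '[{"tx":0,"ty":0,"tz":-0.4,"spin":0,"claw":-1},{"tx":0,"ty":0,"tz":-0.4,"spin":0,"claw":-1},{"tx":0,"ty":0,"tz":-0.55,"spin":0,"claw":-1},{"tx":-0.92,"ty":-0.43,"tz":-0.55,"spin":0.41,"claw":-1},{"tx":-0.92,"ty":-0.43,"tz":-0.55,"spin":0.41,"claw":-1},{"tx":-0.92,"ty":-0.43,"tz":-0.55,"spin":0.41,"claw":-1},{"tx":-0.92,"ty":-0.43,"tz":-0.55,"spin":0.41,"claw":-1},{"tx":-0.92,"ty":-0.43,"tz":-0.55,"spin":0.41,"claw":-1},{"tx":-0.92,"ty":-0.43,"tz":-0.55,"spin":0.41,"claw":-1},{"tx":-0.92,"ty":-0.43,"tz":-0.55,"spin":0.41,"claw":-1}]' 20
```

```text
time: 1.3
eef_pos: [0.4914, 0.2923, 0.4412]
eef_rot: [[-0.062, 0.998, 0.0], [0.998, 0.062, 0.0], [0.0, 0.0, -1.0]]
ft_force: [0.3, 0.7, 0.1]
finger_gap: 0.0852
grasp_force: 0.0
```

```bash
python3 -m crank '[{"tx":-0.12,"ty":0.09,"tz":0,"spin":0.075,"claw":1},{"tx":-0.12,"ty":0.09,"tz":0,"spin":0.075,"claw":1},{"tx":-0.12,"ty":0.09,"tz":0,"spin":0.075,"claw":1},{"tx":-0.12,"ty":0.09,"tz":0,"spin":0.075,"claw":1},{"tx":-0.12,"ty":0.09,"tz":0,"spin":0.075,"claw":1},{"tx":-0.12,"ty":0.09,"tz":0,"spin":0.075,"claw":1}]' 20
python3 - <<'E'
from station import arm,optics
import cv2,pickle
c=optics.camera("wrist");cv2.imwrite("pics/w1.png",c['frame']);pickle.dump(c,open("w1.pkl","wb"));print(c['eye'],c['rotation'],c['fx'])
s=arm.observe();print(s['eef_pos'],s['eef_rot'])
E
```

```text
time: 1.9
eef_pos: [0.5289, 0.2498, 0.4409]
eef_rot: [[0.164, 0.986, 0.0], [0.986, -0.164, 0.0], [0.0, -0.0, -1.0]]
ft_force: [-0.2, -0.7, 0.4]
finger_gap: 0.0002
grasp_force: 0.0
[0.54113724 0.32729734 0.58403316] [[ 9.86533460e-01 -1.55773721e-01 -4.98626027e-02]
 [-1.63559531e-01 -9.39375253e-01 -3.01367571e-01]
 [ 1.05452997e-04  3.05464697e-01 -9.52203396e-01]] 431.68069220365766
[0.52893713 0.24967423 0.44091117] [[ 1.64267268e-01  9.86415854e-01  1.67243273e-04]
 [ 9.86415837e-01 -1.64267304e-01  2.24519831e-04]
 [ 2.48942522e-04  1.28090153e-04 -9.99999961e-01]]
```

View pics/w1.png

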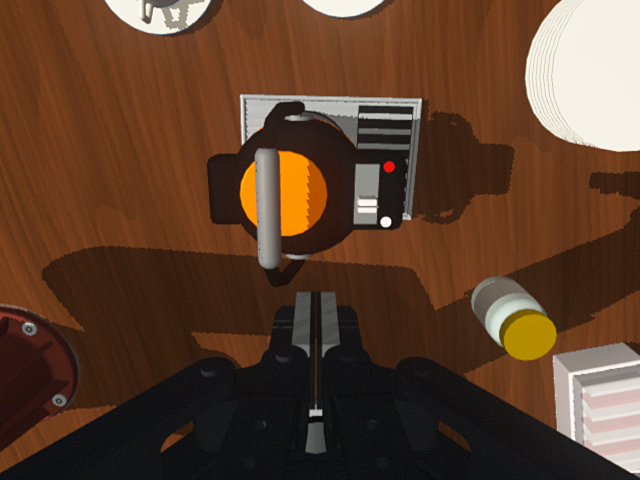

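The wrist picture shows the plate centre at about (283.5,193.5), the red dot at (389,167) and the white dot at (386,222). The grip is at about (367,203), and the bar runs from (267,150) to (269,268).

```bash
python3 - <<'E'
from h import *
import pickle
c=pickle.load(open("w1.pkl","rb")); f=c['frame']
cv2.imwrite("pics/w1c.png",cv2.resize(f[150:240,340:420],(640,720//1),interpolation=cv2.INTER_NEAREST)[:600])
h=cv2.cvtColor(f,cv2.COLOR_BGR2HSV)
def box(m,x0,y0,x1,y1):
    k=np.zeros_like(m);k[y0:y1,x0:x1]=m[y0:y1,x0:x1]
    n,l,st,ce=cv2.connectedComponentsWithStats(k); i=1+st[1:,4].argmax(); return st[i],ce[i]
p,pc=box(cv2.inRange(h,(8,200,150),(20,255,255)),220,140,340,245)
r,rc=box(cv2.inRange(h,(0,180,150),(5,255,255)),380,155,400,180)
w,wc=box(cv2.inRange(h,(0,0,225),(180,40,255)),378,214,395,232)
g,gc=box(cv2.inRange(h,(0,0,200),(180,60,255)),350,190,380,215)
b,bc=box(cv2.inRange(h,(0,0,90),(180,40,255)),250,140,285,275)
for q,d in zip((p,r,w,g,b),(pc,rc,wc,gc,bc)): print(q,d)
P=onz(c,p[0]+p[2]/2,p[1]+p[3]/2,.229);R=onz(c,*rc,.225);W=onz(c,*wc,.225);B=onz(c,*bc,.277)
G=onz(c,*gc,.240)
d=R-W;m=(R+W)/2-P
print("P",P,"R",R,"W",W,"G",G,"B",B,"yaw",np.arctan2(-d[0],d[1]),np.arctan2(m[1],m[0]))
y=np.arctan2(-d[0],d[1]);X=np.array([np.cos(y),np.sin(y)]);Y=np.array([-X[1],X[0]])
for n,q in(("mid",(R+W)/2),("G",G),("B",B)): e=(q-P)[:2];print(n,e@X,e@Y)
E
```

```text
[ 278  151   49   85 3172] [299.53404792 193.06557377]
[384 161  11  11  95] [388.82105263 166.2       ]
[381 217  10  10  82] [385.52439024 221.52439024]
[357 199  20   7 118] [366.50847458 202.33050847]
[ 255  148   22  121 2059] [265.026712   207.70131132]
P [0.51716192 0.24854317 0.229     ] R [0.59192136 0.25880861 0.225     ] W [0.58369297 0.21136964 0.225     ] G [0.56841228 0.23510296 0.24      ] B [0.4914006  0.25318587 0.277     ] yaw -0.17174340187084602 -0.1881915108685732
mid 0.07190523268347475 -0.00118281177268845
G 0.05279331743959318 -0.004483772090361398
B -0.02617576636610838 0.00017178036614243182
```

View pics/w1c.png

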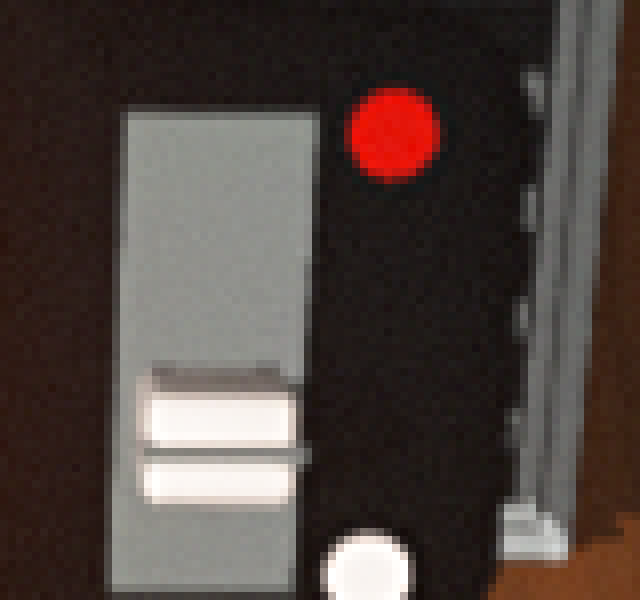

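```bash
python3 - <<'E'
from h import *
import pickle
c=pickle.load(open("w1.pkl","rb"))
G=onz(c,366.8,205.5,.240)
R=np.array([0.59192136,0.25880861]);W=np.array([0.58369297,0.21136964])
P=onz(c,283.2,193.5,.229)
y=-.175;X=np.array([np.cos(y),np.sin(y)]);Y=np.array([-X[1],X[0]])
A=((R+W)/2-P[:2]); print(P,G,"dots",A@X,A@Y,"G",(G-P)[:2]@X,(G-P)[:2]@Y)
for z in(.268,.272,.276): 
  B=onz(c,267.5,208.2,z);print("B",z,B,(B-P)[:2]@X,(B-P)[:2]@Y)
for u,v in((123,115),(318,115),(295,590),(107,590)):
  q=onz(c,340+u/8-.5,150+v/8-.5,.2245);print(q,(q-P)[:2]@X,(q-P)[:2]@Y)
E
```

```text
[0.50115161 0.25119795 0.229     ] [0.56830595 0.23240318 0.24      ] dots 0.08813670235555252 -0.0007753508872616848 G 0.06940097905549804 -0.00681558954518981
B 0.268 [0.49171118 0.25032513 0.268     ] -0.009144271964513343 -0.0025031460410340433
B 0.272 [0.49233677 0.25129936 0.272     ] -0.00869786735353217 -0.0014348776072821672
B 0.276 [0.49296235 0.25227359 0.276     ] -0.008251462742550935 -0.00036660917353033604
[0.56429067 0.26527634 0.2245    ] 0.05972355013007535 0.024856385737178063
[0.58433833 0.26195225 0.2245    ] 0.08004375711209484 0.025073524788072253
[0.57571718 0.21095197 0.2245    ] 0.08043384789563975 -0.026648812553647514
[0.55554071 0.21429774 0.2245    ] 0.05998301318964043 -0.02686703718921219
```

```bash
python3 -m crank '[{"tx":-0.1065,"ty":0.103,"tz":0,"spin":0,"claw":1},{"tx":-0.1065,"ty":0.103,"tz":0.1,"spin":0,"claw":1},{"tx":-0.1065,"ty":0.103,"tz":0.2,"spin":0,"claw":1},{"tx":-0.1065,"ty":0.103,"tz":0.3,"spin":0,"claw":1},{"tx":-0.1065,"ty":0.103,"tz":0.4,"spin":0,"claw":1},{"tx":-0.1065,"ty":0.103,"tz":0.46,"spin":0,"claw":1},{"tx":-0.1065,"ty":0.103,"tz":0.5,"spin":0,"claw":1},{"tx":-0.1065,"ty":0.103,"tz":0.5,"spin":0,"claw":1},{"tx":-0.1065,"ty":0.103,"tz":0.5,"spin":0,"claw":1}]' 20
python3 - <<'E'
from station import arm,optics
import cv2,pickle
c=optics.camera("wrist");cv2.imwrite("pics/w2.png",c['frame']);pickle.dump(c,open("w2.pkl","wb"))
E
```

```text
time: 2.85
eef_pos: [0.5638, 0.2002, 0.242]
eef_rot: [[0.166, 0.986, 0.002], [0.986, -0.166, 0.0], [0.001, 0.002, -1.0]]
ft_force: [-0.2, -0.0, 0.8]
finger_gap: -0.0002
grasp_force: 0.0
```

View pics/w2.png

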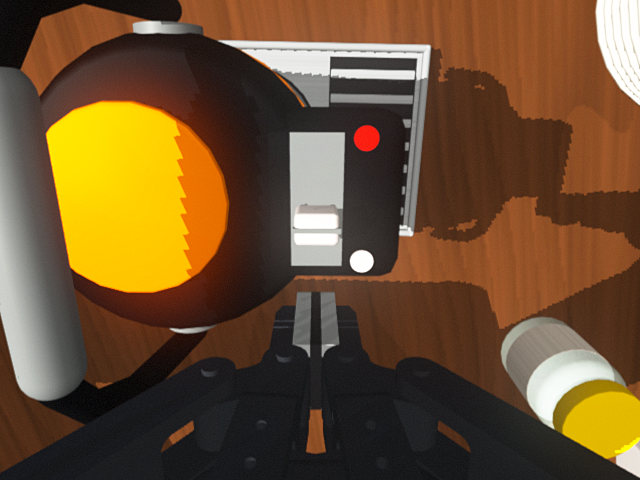

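The shut fingertips (295–337, ~300) are lined up with the grip (293–341, 205–245), on its -y side. I'll lower them and approach.

```bash
python3 -m crank '[{"tx":0,"ty":0,"tz":0.015,"spin":0,"claw":1},{"tx":0,"ty":0,"tz":0.03,"spin":0,"claw":1},{"tx":0.015,"ty":0,"tz":0.03,"spin":0,"claw":1},{"tx":0.025,"ty":0,"tz":0.03,"spin":0,"claw":1},{"tx":0.03,"ty":0,"tz":0.03,"spin":0,"claw":1},{"tx":0.03,"ty":0,"tz":0.03,"spin":0,"claw":1}]' 20
python3 -m crank '[{"tx":0.005,"ty":0,"tz":0,"spin":0,"claw":1},{"tx":0.01,"ty":0,"tz":0,"spin":0,"claw":1},{"tx":0.01,"ty":0,"tz":0,"spin":0,"claw":1}]' 20
```

```text
time: 3.5
eef_pos: [0.5654, 0.212, 0.229]
eef_rot: [[0.166, 0.986, 0.0], [0.986, -0.166, 0.0], [0.0, 0.0, -1.0]]
ft_force: [-0.1, 0.4, -0.4]
finger_gap: 0.0
grasp_force: 0.0
time: 3.8
eef_pos: [0.5659, 0.2156, 0.2288]
eef_rot: [[0.167, 0.986, 0.0], [0.986, -0.167, 0.0], [0.0, 0.0, -1.0]]
ft_force: [-0.1, 0.4, -0.0]
finger_gap: 0.0004
grasp_force: 0.0
```

```bash
python3 -m crank '[{"tx":0.005,"ty":0,"tz":0,"spin":0,"claw":1},{"tx":0.01,"ty":0,"tz":0,"spin":0,"claw":1},{"tx":0.015,"ty":0,"tz":0,"spin":0,"claw":1},{"tx":0.02,"ty":0,"tz":0,"spin":0,"claw":1},{"tx":0.025,"ty":0,"tz":0,"spin":0,"claw":1},{"tx":0.03,"ty":0,"tz":0,"spin":0,"claw":1}]' 20
python3 - <<'E'
from station import optics
from h import *
import pickle
c=optics.camera("wrist");pickle.dump(c,open("w3.pkl","wb"));cv2.imwrite("pics/w3.png",c['frame'][60:300,200:460].repeat(2,0).repeat(2,1))
E
```

```text
time: 4.4
eef_pos: [0.568, 0.2275, 0.2288]
eef_rot: [[0.167, 0.986, 0.0], [0.986, -0.167, -0.0], [0.0, 0.0, -1.0]]
ft_force: [0.2, -0.7, 1.3]
finger_gap: -0.0
grasp_force: 0.4
```

View pics/w3.png

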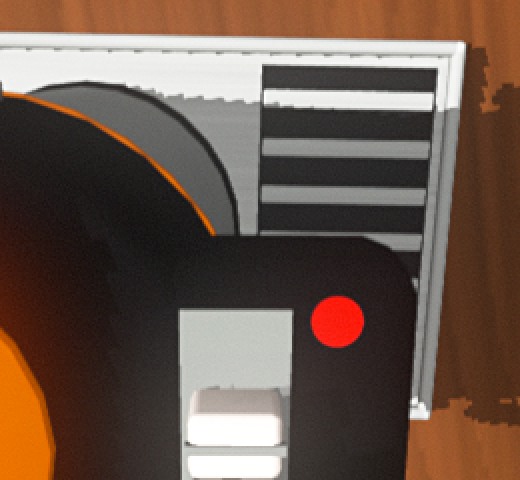

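The lock has moved toward the red dot: its top face is at crop (187–285, 412–480). I'll work out how far is left.

```bash
python3 - <<'E'
from h import *
import pickle
c=pickle.load(open("w3.pkl","rb"))
A=np.array([.5124,.2492]);y=-.175;X=np.array([np.cos(y),np.sin(y)]);Y=np.array([-X[1],X[0]])
for n,u,v,z in(("grip",236,447,.240),("front",236,414,.239),("red",337,322,.2245),("slot",236,310,.2245)):
  q=onz(c,200+u/2-.25,60+v/2-.25,z);e=q[:2]-A;print(n,q,e@X,e@Y)
E
python3 -m crank '[{"tx":0.0025,"ty":0,"tz":0,"spin":0,"claw":1},{"tx":0.005,"ty":0,"tz":0,"spin":0,"claw":1},{"tx":0.005,"ty":0,"tz":0,"spin":0,"claw":1}]' 20
python3 -m crank '[{"tx":0.0025,"ty":0,"tz":0,"spin":0,"claw":1},{"tx":0.0025,"ty":0,"tz":0,"spin":0,"claw":1}]' 20
```

```text
grip [0.57113104 0.24468653 0.24      ] 0.05861984446395485 0.005781018623503012
front [0.5720483  0.25014549 0.239     ] 0.05857264990903718 0.011316307612193386
red [0.59178027 0.25861502 0.2245    ] 0.07652862216102871 0.023091970868880523
slot [0.57441004 0.26379815 0.2245    ] 0.058521278580705424 0.0251716356441818
time: 4.75
eef_pos: [0.5682, 0.2294, 0.2287]
eef_rot: [[0.167, 0.986, 0.0], [0.986, -0.167, 0.0], [0.0, 0.0, -1.0]]
ft_force: [0.5, -0.5, 0.4]
finger_gap: -0.0002
grasp_force: 0.1
time: 4.95
eef_pos: [0.5684, 0.2304, 0.2287]
eef_rot: [[0.167, 0.986, -0.0], [0.986, -0.167, 0.0], [0.0, -0.0, -1.0]]
ft_force: [1.1, -0.7, -0.0]
finger_gap: 0.0003
grasp_force: 0.2
```

```bash
for i in 1; do python3 -m crank '[{"tx":0.0025,"ty":0,"tz":0,"spin":0,"claw":1},{"tx":0.0025,"ty":0,"tz":0,"spin":0,"claw":1}]' 20 | grep -E 'pos|ft'; done
python3 -m crank '[{"tx":0.00125,"ty":0,"tz":0,"spin":0,"claw":1},{"tx":0.00125,"ty":0,"tz":0,"spin":0,"claw":1}]' 20 | grep -E 'pos|ft'
python3 - <<'E'
from station import arm
print(arm.observe()['ft_force'])
E
```

```text
eef_pos: [0.5686, 0.2313, 0.2287]
ft_force: [-0.2, -0.7, -0.4]
eef_pos: [0.5686, 0.2318, 0.2287]
ft_force: [0.0, -1.5, -0.0]
[ 0.04280371 -1.52113009 -0.01420119]
```

```bash
python3 -m crank '[{"tx":0.00125,"ty":0,"tz":0,"spin":0,"claw":1},{"tx":0.00125,"ty":0,"tz":0,"spin":0,"claw":1}]' 20 | grep -E 'pos|ft'
python3 - <<'E'
from station import optics,arm
from h import *
import pickle
c=optics.camera("wrist");pickle.dump(c,open("w4.pkl","wb"));cv2.imwrite("pics/w4.png",cv2.resize(c['frame'][190:310,270:390],(600,600),interpolation=cv2.INTER_CUBIC))
print(arm.observe()['ft_force'])
E
```

```text
eef_pos: [0.5687, 0.2322, 0.2287]
ft_force: [-0.4, -2.1, 0.9]
[-0.29552799 -1.03027886  0.77790088]
```

View pics/w4.png

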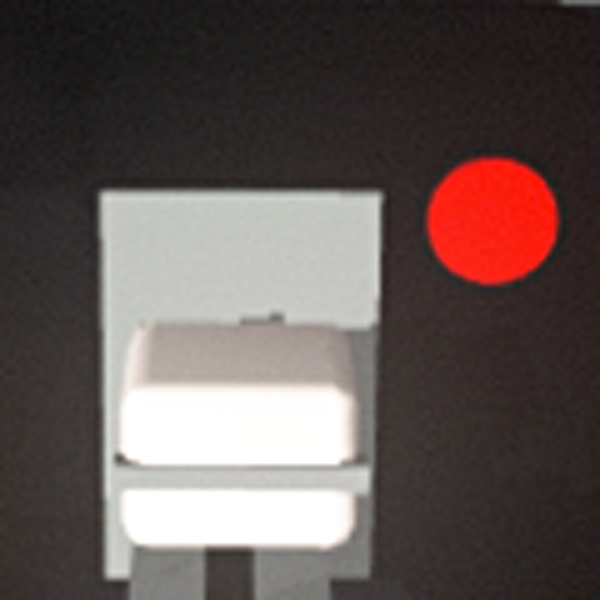

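```bash
python3 - <<'E'
from h import *
import pickle
c=pickle.load(open("w4.pkl","rb"))
A=np.array([.5124,.2492]);y=-.175;X=np.array([np.cos(y),np.sin(y)]);Y=np.array([-X[1],X[0]])
for n,u,v,z in(("top",238,466,.240),("front",245,384,.239),("base",245,320,.2245),("red",492,220,.2245),("slot",240,190,.2245)):
  q=onz(c,270+u/5-.4,190+v/5-.4,z);e=q[:2]-A;print(n,e@X,e@Y)
E
```

```text
top 0.05830529619756218 0.01075564777568603
front 0.05872413742476983 0.01625308116909064
base 0.058838341462486766 0.01525227738547832
red 0.07651466352321869 0.023075794298955975
slot 0.058379689880850925 0.025194672136833806
```

```bash
for i in 1; do python3 -m crank '[{"tx":0.00125,"ty":0,"tz":0,"spin":0,"claw":1},{"tx":0.00125,"ty":0,"tz":0,"spin":0,"claw":1}]' 20 | grep -E 'pos|ft'; done
cat > ck.py <<'E'
from station import optics,arm
from h import *
A=np.array([.5124,.2492]);y=-.175;X=np.array([np.cos(y),np.sin(y)]);Y=np.array([-X[1],X[0]])
F=[]
for i in range(4):
    c=optics.camera("wrist"); F.append(arm.observe()['ft_force'])
print("F",np.mean(F,0))
f=c['frame'];h=cv2.cvtColor(f,cv2.COLOR_BGR2HSV)
m=cv2.inRange(h,(0,180,150),(5,255,255))|cv2.inRange(h,(175,180,150),(180,255,255));k=np.zeros_like(m);k[190:310,270:400]=m[190:310,270:400]
u,v=cv2.connectedComponentsWithStats(k)[3][1];q=onz(c,u,v,.2245)[:2]-A;print("red",q@X,q@Y)
cv2.imwrite("pics/last.png",f)
g=f[190:310,318].astype(int).mean(1);print(list(g[28:100].astype(int)))
E
python3 ck.py
```

```text
eef_pos: [0.5688, 0.2324, 0.2287]
ft_force: [-0.4, -2.2, 0.1]
F [ 0.3333519  -1.86593036  0.41841531]
red 0.07649422391719055 0.02342643892003286
[np.int64(43), np.int64(36), np.int64(40), np.int64(42), np.int64(42), np.int64(43), np.int64(44), np.int64(46), np.int64(39), np.int64(56), np.int64(147), np.int64(199), np.int64(197), np.int64(194), np.int64(196), np.int64(196), np.int64(194), np.int64(197), np.int64(196), np.int64(194), np.int64(196), np.int64(195), np.int64(198), np.int64(196), np.int64(196), np.int64(195), np.int64(195), np.int64(198), np.int64(198), np.int64(195), np.int64(195), np.int64(197), np.int64(199), np.int64(196), np.int64(198), np.int64(197), np.int64(180), np.int64(155), np.int64(156), np.int64(157), np.int64(160), np.int64(163), np.int64(163), np.int64(164), np.int64(167), np.int64(168), np.int64(168), np.int64(171), np.int64(189), np.int64(228), np.int64(247), np.int64(253), np.int64(254), np.int64(254), np.int64(254), np.int64(254), np.int64(254), np.int64(254), np.int64(254), np.int64(254), np.int64(254), np.int64(254), np.int64(255), np.int64(255), np.int64(255), np.int64(174), np.int64(195), np.int64(199), np.int64(198), np.int64(201), np.int64(248), np.int64(255)]
```

The force is about 1.9 N and the red dot moves with the finger while the gap stays constant, so the lock is at its end stop. Now I'll back off, rise, open and go over the handle.

```bash
python3 -m crank '[{"tx":-0.015,"ty":0,"tz":0,"spin":0,"claw":1},{"tx":-0.03,"ty":0,"tz":0,"spin":0,"claw":1},{"tx":-0.03,"ty":0,"tz":-0.1,"spin":0,"claw":1},{"tx":-0.03,"ty":0,"tz":-0.22,"spin":0,"claw":0.6},{"tx":-0.03,"ty":0,"tz":-0.28,"spin":0,"claw":-0.2},{"tx":0.0175,"ty":-0.09,"tz":-0.28,"spin":0,"claw":-0.2},{"tx":0.0175,"ty":-0.195,"tz":-0.28,"spin":0,"claw":-0.2},{"tx":0.0175,"ty":-0.195,"tz":-0.28,"spin":0,"claw":-0.2},{"tx":0.0175,"ty":-0.195,"tz":-0.28,"spin":0,"claw":-0.2},{"tx":0.0175,"ty":-0.195,"tz":-0.28,"spin":0,"claw":-0.2}]' 20
python3 - <<'E'
from station import optics
import cv2,pickle
c=optics.camera("wrist");pickle.dump(c,open("w5.pkl","wb"));cv2.imwrite("pics/w5.png",c['frame'])
E
```

```text
time: 7.0
eef_pos: [0.4937, 0.2524, 0.341]
eef_rot: [[0.167, 0.986, 0.001], [0.986, -0.167, 0.0], [0.0, 0.001, -1.0]]
ft_force: [0.6, 0.2, 0.6]
finger_gap: 0.0513
grasp_force: 0.0
```

View pics/w5.png

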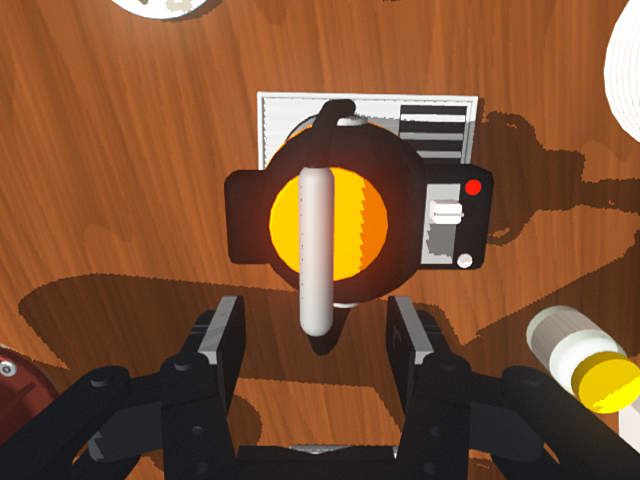

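The lock is now on the red side, and the bar (centre about (316,252)) lies midway between the open fingers at 240 and 388.

```bash
python3 - <<'E'
from h import *
import pickle
c=pickle.load(open("w5.pkl","rb"));print(onz(c,316.5,252,.2755))
E
python3 -m crank '[{"tx":0,"ty":0,"tz":0.07,"spin":0,"claw":-0.2},{"tx":0,"ty":0,"tz":0.14,"spin":0,"claw":-0.2},{"tx":0,"ty":0,"tz":0.19,"spin":0,"claw":-0.2},{"tx":0,"ty":0,"tz":0.213,"spin":0,"claw":-0.2},{"tx":0,"ty":0,"tz":0.213,"spin":0,"claw":-0.2}]' 30
```

```text
[0.49378553 0.25207898 0.2755    ]
time: 7.55
eef_pos: [0.4928, 0.252, 0.2537]
eef_rot: [[0.168, 0.986, -0.003], [0.986, -0.168, -0.001], [-0.002, -0.003, -1.0]]
ft_force: [0.3, 0.4, -0.6]
finger_gap: 0.051
grasp_force: 0.0
```

```bash
python3 -m crank '[{"tx":0,"ty":0.002,"tz":0,"spin":0,"claw":0.3},{"tx":0,"ty":0.002,"tz":0,"spin":0,"claw":0.5},{"tx":0,"ty":0.002,"tz":0,"spin":0,"claw":0.6},{"tx":0,"ty":0.002,"tz":0,"spin":0,"claw":1},{"tx":0,"ty":0.002,"tz":0,"spin":0,"claw":1},{"tx":0,"ty":0.002,"tz":0,"spin":0,"claw":1},{"tx":0,"ty":0.002,"tz":0,"spin":0,"claw":1},{"tx":0,"ty":0.002,"tz":0,"spin":0,"claw":1}]' 60
```

```text
time: 8.35
eef_pos: [0.4948, 0.2529, 0.2574]
eef_rot: [[0.167, 0.986, 0.003], [0.986, -0.167, 0.001], [0.002, 0.003, -1.0]]
ft_force: [0.1, -0.8, 5.1]
finger_gap: 0.0164
grasp_force: 58.8
```

```bash
python3 -m crank '[{"tx":0,"ty":0.008,"tz":-0.001,"spin":0,"claw":1},{"tx":0,"ty":0.016,"tz":-0.003,"spin":0,"claw":1},{"tx":0,"ty":0.024,"tz":-0.004,"spin":0,"claw":1},{"tx":0,"ty":0.024,"tz":-0.004,"spin":0,"claw":1}]' 60
python3 ck.py | head -1
```

```text
time: 8.75
eef_pos: [0.503, 0.2518, 0.2595]
eef_rot: [[0.167, 0.986, -0.0], [0.986, -0.167, 0.002], [0.002, -0.001, -1.0]]
ft_force: [-3.8, 0.7, 8.8]
finger_gap: 0.0162
grasp_force: 59.2
F [-4.42081275  0.80691447  8.90980017]Traceback (most recent call last):
  File "ck.py", line 10, in <module>
    u,v=cv2.connectedComponentsWithStats(k)[3][1];q=onz(c,u,v,.2245)[:2]-A;print("red",q@X,q@Y)
        ~~~~~~~~~~~~~~~~~~~~~~~~~~~~~~~~~~~~~~^^^
IndexError: index 1 is out of bounds for axis 0 with size 1
```

```bash
python3 -m crank '[{"tx":0,"ty":0,"tz":-0.0025,"spin":0,"claw":1},{"tx":0,"ty":0,"tz":-0.005,"spin":0,"claw":1},{"tx":0,"ty":0,"tz":-0.005,"spin":0,"claw":1}]' 60
```

```text
time: 9.25
eef_pos: [0.5025, 0.2513, 0.2595]
eef_rot: [[0.167, 0.986, -0.002], [0.986, -0.167, 0.001], [0.0, -0.002, -1.0]]
ft_force: [-4.1, 1.9, 5.3]
finger_gap: 0.0165
grasp_force: 58.7
```

```bash
python3 -m crank '[{"tx":0,"ty":0,"tz":-0.005,"spin":0,"claw":1},{"tx":0,"ty":0,"tz":-0.01,"spin":0,"claw":1},{"tx":0,"ty":0,"tz":-0.01,"spin":0,"claw":1}]' 60
python3 - <<'E'
from station import optics
import cv2,pickle,numpy as np
c=optics.camera("wrist");pickle.dump(c,open("w6.pkl","wb"));s=optics.camera("scene")
a=cv2.resize(c['frame'],(533,400));b=cv2.resize(s['frame'][130:260,290:376],(264,400),interpolation=cv2.INTER_CUBIC)
cv2.imwrite("pics/w6.png",np.hstack([a,b]))
E
```

```text
time: 9.55
eef_pos: [0.5021, 0.2499, 0.26]
eef_rot: [[0.167, 0.986, -0.004], [0.986, -0.167, -0.003], [-0.003, -0.004, -1.0]]
ft_force: [0.2, 0.1, -9.2]
finger_gap: 0.0159
grasp_force: 58.6
```

View pics/w6.png

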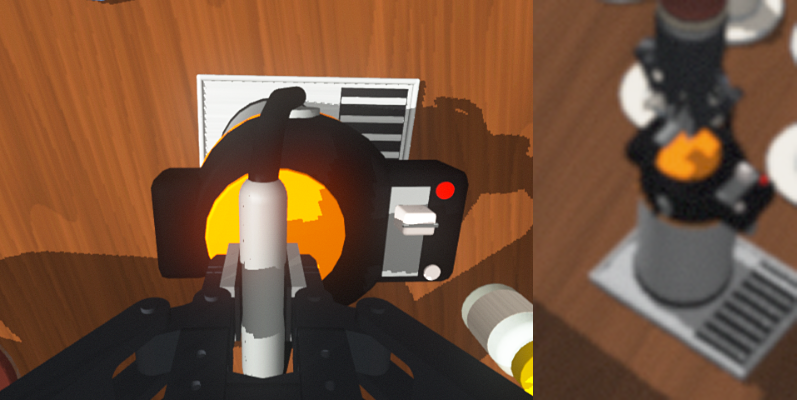

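The grip is on the bar, the lock is still on the red side, and the wrist now carries about 9 N, roughly the pot's weight. I'll lift it slowly, straight up.

```bash
python3 -m crank '[{"tx":0,"ty":0,"tz":-0.01,"spin":0,"claw":1},{"tx":0,"ty":0,"tz":-0.02,"spin":0,"claw":1},{"tx":0,"ty":0,"tz":-0.035,"spin":0,"claw":1},{"tx":0,"ty":0,"tz":-0.055,"spin":0,"claw":1},{"tx":0,"ty":0,"tz":-0.075,"spin":0,"claw":1},{"tx":0,"ty":0,"tz":-0.1,"spin":0,"claw":1},{"tx":0,"ty":0,"tz":-0.125,"spin":0,"claw":1},{"tx":0,"ty":0,"tz":-0.15,"spin":0,"claw":1},{"tx":0,"ty":0,"tz":-0.17,"spin":0,"claw":1},{"tx":0,"ty":0,"tz":-0.185,"spin":0,"claw":1}]' 60
python3 -m crank '[{"tx":0,"ty":0,"tz":-0.008,"spin":0,"claw":1},{"tx":0,"ty":0,"tz":-0.012,"spin":0,"claw":1},{"tx":0,"ty":0,"tz":-0.012,"spin":0,"claw":1},{"tx":0,"ty":0,"tz":-0.012,"spin":0,"claw":1},{"tx":0,"ty":0,"tz":-0.012,"spin":0,"claw":1},{"tx":0,"ty":0,"tz":-0.012,"spin":0,"claw":1},{"tx":0,"ty":0,"tz":-0.012,"spin":0,"claw":1},{"tx":0,"ty":0,"tz":-0.012,"spin":0,"claw":1},{"tx":0,"ty":0,"tz":-0.012,"spin":0,"claw":1},{"tx":0,"ty":0,"tz":-0.012,"spin":0,"claw":1}]' 60
python3 - <<'E'
from station import optics
import cv2,numpy as np
c=optics.camera("wrist");s=optics.camera("scene")
a=cv2.resize(c['frame'],(533,400));b=cv2.resize(s['frame'][130:260,290:376],(264,400),interpolation=cv2.INTER_CUBIC)
cv2.imwrite("pics/w7.png",np.hstack([a,b]))
E
```

```text
time: 10.65
eef_pos: [0.5036, 0.251, 0.3384]
eef_rot: [[0.167, 0.986, 0.001], [0.986, -0.167, 0.0], [0.001, 0.001, -1.0]]
ft_force: [0.5, 0.1, -8.7]
finger_gap: 0.0161
grasp_force: 58.7
time: 11.65
eef_pos: [0.5033, 0.2509, 0.342]
eef_rot: [[0.167, 0.986, 0.0], [0.986, -0.167, 0.0], [0.0, 0.0, -1.0]]
ft_force: [-0.3, -0.3, -8.3]
finger_gap: 0.0162
grasp_force: 58.8
```

View pics/w7.png

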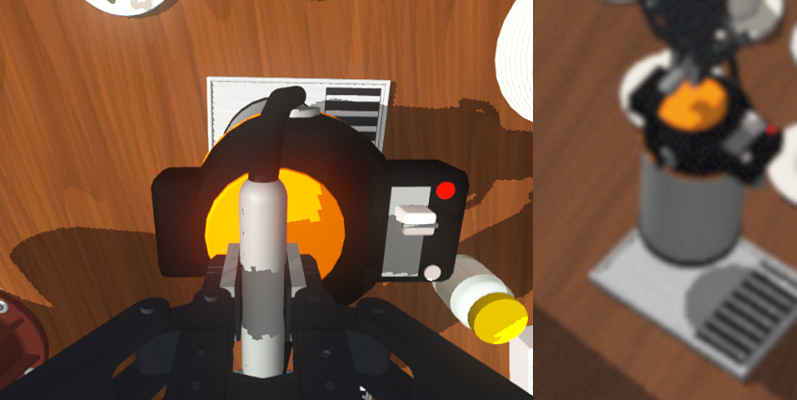

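The pot hangs upright about 8 cm above the tray, with its load steady at 8.3 N and the lock at the red dot. I'll hold it still and then hand the job in.

```bash
for i in 1 2; do python3 -m crank '[{"tx":0,"ty":0,"tz":0,"spin":0,"claw":1},{"tx":0,"ty":0,"tz":0,"spin":0,"claw":1},{"tx":0,"ty":0,"tz":0,"spin":0,"claw":1},{"tx":0,"ty":0,"tz":0,"spin":0,"claw":1},{"tx":0,"ty":0,"tz":0,"spin":0,"claw":1},{"tx":0,"ty":0,"tz":0,"spin":0,"claw":1},{"tx":0,"ty":0,"tz":0,"spin":0,"claw":1},{"tx":0,"ty":0,"tz":0,"spin":0,"claw":1},{"tx":0,"ty":0,"tz":0,"spin":0,"claw":1},{"tx":0,"ty":0,"tz":0,"spin":0,"claw":1}]' 60 | grep -E 'time|pos|ft'; done
python3 -c "
from station import arm
print(arm.job_done())"
```

```text
time: 12.75
eef_pos: [0.5033, 0.2509, 0.3419]
ft_force: [0.1, 0.1, -8.9]
time: 13.75
eef_pos: [0.5033, 0.2509, 0.3419]
ft_force: [-0.0, 0.1, -9.4]
the job is handed in; nothing more can be done
None
```

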